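Load the die stack into a clay extruder barrel

TASK

Load the clay extruder's barrel: drop the brass die in first, then the black spacer, then the blue strainer, so that the three rings lie flat on one another in the barrel as one column with the die on its floor. Leave the terracotta bottles standing where they are.

Things in the scene. Friction and masses are not known exactly. Their poses are not given: they have to be found in the camera images.
- die: Brass die: flat ring, outside diameter 54 mm, 16 mm thick, centre hole 16 mm, about 200 g (varies), smooth, same on both faces; starts lying flat on one of the round bats. Origin: centre of its underside; z is its axis, up. Top face 16 mm above the origin.
- spacer: Black plastic spacer: flat ring, outside diameter 54 mm, 16 mm thick, centre hole 28 mm, about 50 g (varies), smooth, same on both faces; starts lying flat on one of the round bats. Origin: centre of its underside; z is its axis, up. Top face 16 mm above the origin.
- strainer: Blue plastic strainer: flat ring, outside diameter 54 mm, 16 mm thick, centre hole 22 mm, about 80 g (varies), smooth, same on both faces; starts lying flat on one of the round bats. Origin: centre of its underside; z is its axis, up. Top face 16 mm above the origin.
- barrel: Fixed aluminium barrel, mouth up. Origin: on its axis at bench level, z up; x points to a green post fixed on the same base plate (175 x 100 x 12 mm), joined by a low clamp arm (top at 56 mm). Outside 72 mm, rim 74 mm. Oiled bore, 57.5 mm: rings have 1.7 mm play all round, slide down if let go level in it. Flat floor at 20 mm, straight bore to 76 mm, then flared to 65 mm at the rim, 80 mm.
- barrel_mouth (a point): Centre of the barrel's rim plane (65 mm across, 80 mm above the bench)
- barrel_floor (a point): Centre of the barrel's inner floor (20 mm above the bench)
- post_top (a point): Centre of the top of the green upright post beside the barrel: 24 mm (along the barrel's x) by 30 mm, its axis 100 mm from the barrel's, top 220 mm above the bench. Fixed.
- bottle0: Unglazed terracotta bottle standing on the same bat as the brass die, its axis 86 to 110 mm from that ring's axis: 130 mm tall, belly 58 mm across up to 42 mm above its foot, neck 25 mm, lip 34 mm. Loose and easily toppled, about 220 g. Origin: centre of its foot, z up. Leave it alone.
- bottle1: Unglazed terracotta bottle standing on the same bat as the black spacer, its axis 86 to 110 mm from that ring's axis: 130 mm tall, belly 58 mm across up to 42 mm above its foot, neck 25 mm, lip 34 mm. Loose and easily toppled, about 220 g. Origin: centre of its foot, z up. Leave it alone.
- bottle2: Unglazed terracotta bottle standing on the same bat as the blue strainer, its axis 86 to 110 mm from that ring's axis: 130 mm tall, belly 58 mm across up to 42 mm above its foot, neck 25 mm, lip 34 mm. Loose and easily toppled, about 220 g. Origin: centre of its foot, z up. Leave it alone.
- bat0: Round white plaster bat, a fixed disc 176 mm across and 12 mm thick, lying on the bench; it carries the brass die and a bottle. Origin: centre of its underside; its top is 12 mm above.
- bat1: Round plywood bat, a fixed disc 176 mm across and 12 mm thick, lying on the bench; it carries the black spacer and a bottle. Origin: centre of its underside; its top is 12 mm above.
- bat2: Round white plaster bat, a fixed disc 176 mm across and 12 mm thick, lying on the bench; it carries the blue strainer and a bottle. Origin: centre of its underside; its top is 12 mm above.
Things that resemble listed ones, but are neither listed nor needed, are in the scene too. Of the things shaped like the die, the brass one is meant.

How it is judged (in metres and radians):
On the way, in this order (a step that is already met when the one before it is completed fails the run):
1. the brass die lies flat in the barrel, on its floor (z of die in the frame of barrel between 0.016 and 0.024 m and horizontal distance between die and barrel below 0.004 m and angle between the z axis of die and the z axis of barrel, either way round below 0.1 rad), for 0.2 s.
2. the black spacer lies flat in the barrel, on the die (z of spacer in the frame of barrel between 0.032 and 0.04 m and horizontal distance between spacer and barrel below 0.004 m and angle between the z axis of spacer and the z axis of barrel, either way round below 0.1 rad), for 0.2 s.
3. the blue strainer lies flat in the barrel, on the spacer (z of strainer in the frame of barrel between 0.048 and 0.056 m and horizontal distance between strainer and barrel below 0.004 m and angle between the z axis of strainer and the z axis of barrel, either way round below 0.1 rad), for 0.2 s.
At the end, for the whole second after the job is handed in: Die on the barrel's floor, spacer on it, strainer on top: undersides 20, 36, 52 mm above the bench, each within 4 mm in height and of the axis, 0.1 rad of level, released, at rest (20 mm/s). Bottles within 20 mm of their starts and 0.2 rad of upright (all of step 1 and all of step 2 and all of step 3 and contact force between each of die, spacer, strainer and the fingers below 0.05 N and linear speed of each of die, spacer, strainer below 0.02 m/s and distance of each of bottle0, bottle1, bottle2 from where it was at the start of the episode below 0.02 m and angle between each of bottle0, bottle1, bottle2's own z axis and vertical below 0.2 rad); the robot touches nothing.
It fails at once if the bottle beside the brass die is shifted by over 20 mm or tipped by over 0.2 rad (distance of bottle0 from where it was at the start of the episode above 0.02 m or angle between bottle0's own z axis and vertical above 0.2 rad).
It fails at once if the bottle beside the black spacer is shifted by over 20 mm or tipped by over 0.2 rad (distance of bottle1 from where it was at the start of the episode above 0.02 m or angle between bottle1's own z axis and vertical above 0.2 rad).
It fails at once if the bottle beside the blue strainer is shifted by over 20 mm or tipped by over 0.2 rad (distance of bottle2 from where it was at the start of the episode above 0.02 m or angle between bottle2's own z axis and vertical above 0.2 rad).
It also fails if it takes over 72 s, if anything falls off the work surface, if the arm or the gripper's body presses on something with over 40 N, if the wrist force passes 120 N, or if a joint passes its speed limit or range.

ROBOT

A 6-joint arm with a two-finger parallel gripper is mounted at the origin on the work surface. World frame = base frame: x ahead of the robot, y to its left, z up, the work surface at z = 0. Lengths are in m, angles in degrees, forces in N, time in s.
With the tool pointing down it reaches from about 0.4 to 0.825 m from the base axis. Payload 7 kg.
Tool frame: the origin (TCP) lies at the very end of the fingers, on their centre line; the grasp point (between the pads) lies 19 mm behind it; z points along the fingers, y is the line along which they close (so a half turn about z gives the same grasp; the last joint's range is limited). The gripper opens to 88 mm and grips with 3 to 60 N. Pads are 19 mm wide; open, the fingers measure 130 mm over their backs; the gripper's body (78 mm by 193 mm) begins 47 mm behind the grasp point.
Start: joints at [-59.066, 20.546, 0.682, 0, -70.136, -16.507], TCP at [0.168, -0.654, 0.227] pointing down, gripper open.
Joint ranges: [-176.03, 176.03], [-82.01, 121.73], [-58.28, 71.71], [-173.87, 95.51], [-174.79, -0.11], [-173.66, 173.66]. Speed limits (degrees/s): [136.94, 136.94, 172.46, 180, 180, 180].

INTERFACE

Orientations are given as [roll, pitch, yaw] about the fixed x, y, z axes, in that order (R = Rz(yaw) Ry(pitch) Rx(roll)).
In Python, from plant import get_state, imaging, r, finder gives the robot as it stands.
- The arm moves only by the shell command python3 -m handwheel 'ROWS' [FORCE]. ROWS is JSON, a list of rows, each a list of 5 numbers: the closure, from 0 (fully open) to 1 (shut), then the shift along the world's x, y, z in cm, then the turn about the world's z in degrees. A call has 1 to 8 rows; each row is the pose to reach, as a shift and turn from the pose commanded when the call began; what a row does not reach only later rows make up. A row lasts 1/8 s, in which the tool goes at most 62.5 mm and 10.7 degrees, less where a joint would pass 70% of its speed; a pose out of reach is approached as far as the arm can. A call with a gripper value outside its range is refused whole. The fingers move at their own pace and stop on an object; FORCE is the grip in N (left out, the last holds). Time passes only in rows, so rows that repeat a pose let the fingers close. It gives the time, the measured TCP pose, the force, the opening and the grip force at its end, in the units of the state.
- get_state(): the state, without advancing time (a new reading comes with each control period).
- imaging.capture(name): name is "scene" or "side" or "wrist"; returns (picture, depth): 480x640x3 uint8, red, green, blue; 480x640 float32, m along the optical axis (not along the pixel's ray), 0 where there is no reading.
- imaging.get_calibration(name): a dict with "fx", "fy", "cx", "cy" (pixels), "rvec" (rotation vector, rad) and "tvec" (3), from world to camera coordinates, as OpenCV has them; the wrist camera has in their place "hand_eye" (4x4, takes a point from camera to tool coordinates, whose origin is the TCP and whose axes are the flange's). Camera axes: x right, y down, z forward; pixel columns grow to the right and rows downward; lengths in m; the calibration is good to about 2 mm. A picture is of the moment at which its call begins: read the wrist's pose just before it. get_calibration takes no time and is no camera call.
- r.close_job(): hands the job in; it is judged then, once.
Trained networks look in the newest picture that a camera, given by its name, has taken for a name from the list of things; names that differ only in an ending like _2 or _b are one class to them, and where a whole thing is asked for, a point or a joint stands for the part that bears it (a point fixed in the world has none). Each returns a list of dicts, best first, with "p" (0 to 1); they miss things now and then, are a little off and sometimes report something else, mostly with a low value. They report only what shows in the picture. A call takes as long as a camera call. They do not tell look-alikes from the thing itself.
- finder.cut_out(camera, query): "region" (480x640 bool, what is visible of it) and "pixel" ([column, row] in pixels, amid what is visible of it).
The state is a dict: "time_s": time; "joints": joint angles; "qd": joint speeds; "joint_torque": joint torques, N m; "tcp_pos": TCP position; "eef_rot": TCP orientation; "contact_force": force on the tool from outside, world axes, zero at the start; "moment": the same for the moment, N m; "gripper_width": finger opening in m; "gripper_force": force on a finger pad.
Only numpy, scipy, OpenCV 4.12 (cv2) and the standard library are available. Lean on these libraries where they do the work, as an engineer would, in place of code of your own. Each camera call takes 0.05 s, during which the arm holds its last target. There are 200 camera calls.

## Working session

There is one attempt and no reset: what is moved stays moved. The work goes in short steps, Python scripts to look and compute and a shell command to move; the robot and the scene stay as the last step left them, time stands still between calls to the robot, and variables do not carry over. Pictures are saved under pics/ and viewed, at most 10 in all, crops included, and the job is handed in when it is done.

```bash
mkdir -p pics; cat > h.py <<'E'
import numpy as np, cv2
from plant import get_state, imaging, r, finder
from scipy.spatial.transform import Rotation as R
def cloud(name,pic=None):
    st=get_state(); img,d=imaging.capture(name); c=imaging.get_calibration(name)
    v,u=np.mgrid[:480,:640]
    P=np.stack([(u-c['cx'])/c['fx']*d,(v-c['cy'])/c['fy']*d,d],-1)
    if 'hand_eye' in c:
        H=np.array(c['hand_eye']); P=P@H[:3,:3].T+H[:3,3]
        P=P@R.from_euler('xyz',st['eef_rot'],degrees=True).as_matrix().T+np.array(st['tcp_pos'])
    else:
        M=cv2.Rodrigues(np.array(c['rvec'],float))[0]; P=(P-np.array(c['tvec']).ravel())@M
    P[d==0]=np.nan
    if pic: cv2.imwrite(pic,img[...,::-1])
    return img,P
E
python3 - <<'E'
from h import *
print(get_state())
for n in ['scene','side']:
    img,P=cloud(n,f'pics/{n}.png')
    for q in ['die','spacer','strainer','barrel','post_top','bottle0','bat0','bat1']:
        for o in finder.cut_out(n,q):
            m=o['region']&np.isfinite(P[...,0]); X=P[m]
            if len(X)<5: print(n,q,o['p'],o['pixel'],'few');continue
            top=np.percentile(X[:,2],95); T=X[X[:,2]>top-.006]
            print(n,q,round(o['p'],2),np.round(o['pixel']),len(X),'top',np.round(top,3),'mid',np.round((T.min(0)+T.max(0))/2,3),'ext',np.round(np.ptp(T,axis=0),3))
a=cv2.imread('pics/scene.png');b=cv2.imread('pics/side.png')
E
```

```text
{'time_s': 0.0, 'joints': array([-5.90679240e+01,  2.05905160e+01,  6.35277259e-01, -1.98630977e-02,
       -7.01356699e+01, -1.65051909e+01]), 'qd': array([-0.13271013, -0.03792389, -0.05183322, -0.022227  , -0.05075103,
        0.00484319]), 'joint_torque': array([ 5.15685842e-04, -5.82707334e+01,  2.93053633e+01,  6.99657887e+00,
        6.85199499e-03, -1.77102997e-04]), 'tcp_pos': array([ 0.16801076, -0.6532655 ,  0.22564529]), 'eef_rot': array([ 1.79907532e+02, -7.92647995e-03, -1.65579873e+02]), 'contact_force': array([ 0.06057789, -0.52555877,  0.24154843]), 'moment': array([ 0.02797938,  0.00109432, -0.04382812]), 'gripper_force': 0.0, 'gripper_width': 0.08770988754790156}
scene die 0.94 [310. 195.] 417 top 0.019 mid [0.389 0.067 0.018] ext [0.053 0.053 0.01 ]
scene die 0.9 [347. 178.] 344 top 0.019 mid [0.405 0.16  0.019] ext [0.051 0.052 0.011]
scene die 0.63 [364. 216.] 425 top 0.031 mid [0.513 0.127 0.03 ] ext [0.053 0.051 0.009]
scene spacer 0.61 [168. 336.] 439 top 0.03 mid [ 0.489 -0.395  0.029] ext [0.055 0.052 0.009]
scene strainer 0.9 [301. 310.] 467 top 0.031 mid 
[... 2591 characters left out ...]
0.012 mid [ 0.562 -0.107  0.031] ext [0.174 0.179 0.049]
side bat0 0.41 [372. 230.] 684 top 0.138 mid [ 0.456 -0.295  0.137] ext [0.029 0.035 0.009]
side bat0 0.22 [307. 262.] 273 top 0.027 mid [ 0.596 -0.135  0.025] ext [0.052 0.06  0.008]
side bat1 0.87 [365. 242.] 1126 top 0.012 mid [ 0.468 -0.347  0.011] ext [0.172 0.182 0.009]
side bat1 0.86 [290. 338.] 2297 top 0.012 mid [0.558 0.222 0.111] ext [0.171 0.362 0.211]
side bat1 0.73 [312. 282.] 1554 top 0.012 mid [ 0.562 -0.107  0.031] ext [0.174 0.179 0.049]
side bat1 0.41 [372. 230.] 684 top 0.138 mid [ 0.456 -0.295  0.137] ext [0.029 0.035 0.009]
side bat1 0.22 [307. 262.] 273 top 0.027 mid [ 0.596 -0.135  0.025] ext [0.052 0.06  0.008]
```

View pics/scene.png

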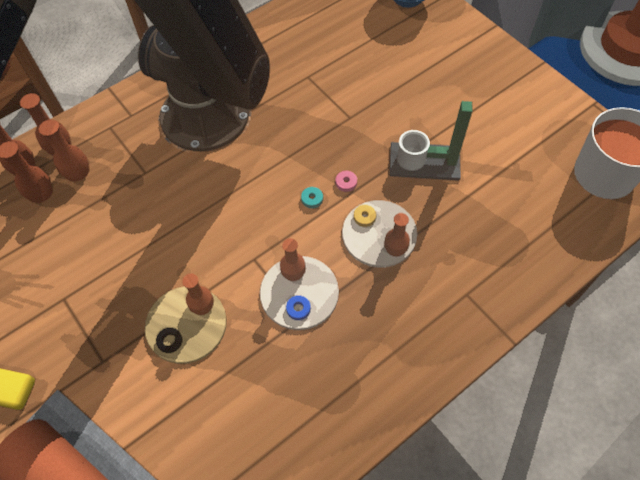

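View pics/side.png

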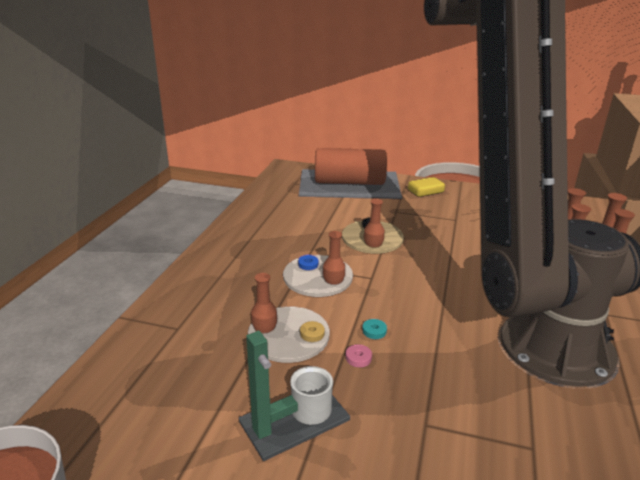

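```bash
python3 - <<'E'
from h import *
import cv2
img=cv2.imread('pics/scene.png')
cv2.imwrite('pics/crop.png',cv2.resize(img[90:270,260:500],None,fx=3.3,fy=3.3,interpolation=cv2.INTER_CUBIC))
for n in ['scene','side']:
    _,P=cloud(n); X=P[np.isfinite(P[...,0])]
    near=X[(X[:,1]>.2)&(X[:,1]<.55)&(X[:,0]>.3)&(X[:,0]<.8)]
    for lo,hi in [(.07,.085),(.205,.23)]:
        T=near[(near[:,2]>lo)&(near[:,2]<hi)]
        print(n,lo,len(T),T.min(0),T.max(0))
c=imaging.get_calibration('wrist'); print(c)
E
```

```text
scene 0.07 359 [0.41632296 0.29257209 0.07000553] [0.53957309 0.40248753 0.08487849]
scene 0.205 162 [0.50565248 0.38387196 0.20567602] [0.53963616 0.42001849 0.22562277]
side 0.07 665 [0.41329617 0.29006179 0.07001282] [0.53527401 0.41967779 0.08485068]
side 0.205 308 [0.49937444 0.38399772 0.20518669] [0.5362946  0.41971017 0.2207003 ]
{'fx': 419.7239882406953, 'fy': 419.7239882406953, 'cx': 324.7407176754722, 'cy': 245.75923257036808, 'hand_eye': array([[-1.02513554e-03, -9.63849809e-01, -2.66444169e-01,
         7.20652114e-02],
       [ 9.99999473e-01, -9.75641613e-04, -3.18126766e-04,
        -4.06785563e-04],
       [ 4.66724037e-05, -2.66444355e-01,  9.63850301e-01,
        -1.58874115e-01],
       [ 0.00000000e+00,  0.00000000e+00,  0.00000000e+00,
         1.00000000e+00]])}
```

Scene: the teal ring (312,197) and the pink ring (347,180) lie on the bench. The yellow brass ring (365,215) lies on a white bat beside a bottle, so it fits "brass die on a bat". The blue strainer is at (298,308), the black spacer at (168,340), the barrel at (413,150) and the post at (462,130). The side view shows the same, plus a grey thing on the post near (265,362).

View pics/crop.png

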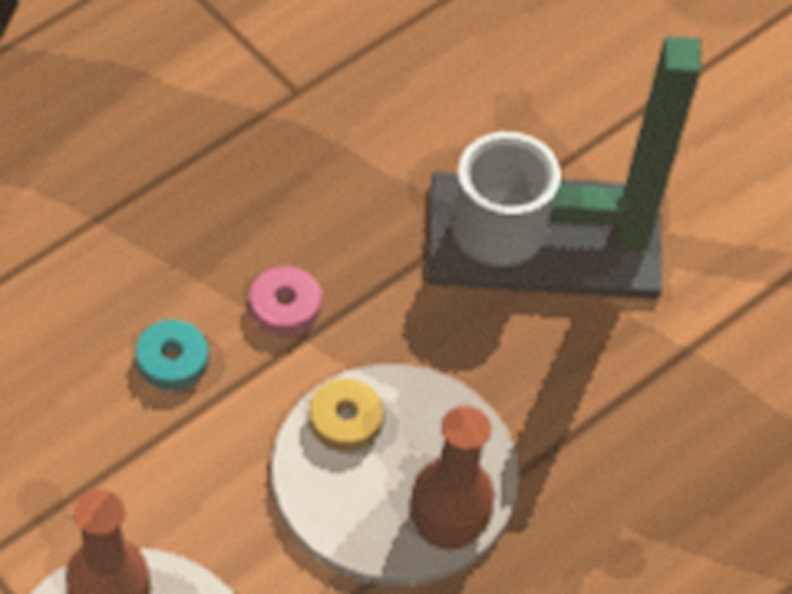

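```bash
python3 - <<'E'
from h import *
for n in ['scene','side']:
    _,P=cloud(n); X=P[np.isfinite(P[...,0])]
    near=X[(X[:,1]>.2)&(X[:,1]<.55)&(X[:,0]>.3)&(X[:,0]<.8)]
    rim=near[(near[:,2]>.06)&(near[:,2]<.088)&(near[:,0]<.49)&(near[:,1]<.375)]
    print(n,'rim',rim.min(0),rim.max(0),(rim.min(0)+rim.max(0))/2)
    po=near[(near[:,2]>.1)]
    print(np.c_[po.min(0),po.max(0)])
    o=near[(near[:,2]>.16)]
    c,s,a=cv2.minAreaRect(o[:,:2].astype(np.float32)*1000); print('post rect',c,s,a)
    o=near[(near[:,2]>.004)&(near[:,2]<.018)&(near[:,1]>.27)]
    c,s,a=cv2.minAreaRect(o[:,:2].astype(np.float32)*1000); print('plate rect',c,s,a)
E
```

```text
scene rim [0.41387203 0.29262317 0.06000398] [0.48986042 0.36800034 0.08585598] [0.45186623 0.33031175 0.07292998]
[[0.50300946 0.54218789]
 [0.38116927 0.41989836]
 [0.10000254 0.22409279]]
post rect (521.9622192382812, 400.98150634765625) (25.381763458251953, 33.867244720458984) 46.77730941772461
plate rect (549.7236328125, 410.0458984375) (279.786376953125, 499.148193359375) 89.96105194091797
side rim [0.41274993 0.28882169 0.06002366] [0.48717476 0.36626155 0.08133648] [0.44996234 0.32754162 0.07068007]
[[0.48886237 0.53649271]
 [0.38400326 0.42875332]
 [0.10006255 0.2206464 ]]
post rect (511.1623229980469, 407.8507080078125) (24.97389793395996, 52.114559173583984) 48.18157196044922
plate rect (473.20501708984375, 353.69329833984375) (176.6008758544922, 103.08612823486328) 47.059288024902344
```

The crop confirms that the yellow (brass) ring on the white bat is the die; teal and pink are look-alikes. I'll move above it for a wrist look.

```bash
python3 -m handwheel '[[0,2.4,5.5,0,0],[0,4.8,11,0,0],[0,7.2,16.5,0,0],[0,9.6,22,0,0],[0,12,27.5,0,0],[0,14.4,33,0,-4],[0,16.8,38.5,0,-8],[0,19.2,44,0,-11]]' 30; python3 -m handwheel '[[0,2.4,5.5,0,0],[0,4.8,11,0,0],[0,7.2,16.5,0,0],[0,9.6,22,0,0],[0,12,27.5,0,0],[0,15,34,-3,0],[0,15,34,-5,0],[0,15,34,-5,0]]'
```

```text
time_s: 2.1
tcp_pos: [0.3607, -0.212, 0.2271]
eef_rot: [-180.0, 0.1, -176.7]
contact_force: [1.1, -0.3, -0.0]
gripper_width: 0.0879
gripper_force: 0.0
time_s: 3.1
tcp_pos: [0.5092, 0.1267, 0.1745]
eef_rot: [-179.9, -0.2, -176.5]
contact_force: [-0.3, -0.2, -0.1]
gripper_width: 0.0874
gripper_force: 0.0
```

```bash
cat >> h.py <<'E'
def ring(q,z0=.018,pic=None,zt=.028,near=None):
    """ring centre by wrist camera: fit circle to top-face points"""
    st=get_state(); img,P=cloud('wrist',pic); print('tcp',np.round(st['tcp_pos'],4),'yaw',round(st['eef_rot'][2],2))
    for o in finder.cut_out('wrist',q)[:3]:
        m=o['region']&np.isfinite(P[...,0]); X=P[m]
        if len(X)<30: continue
        top=np.percentile(X[:,2],90); T=X[abs(X[:,2]-top)<.004]
        c,rad=cv2.minEnclosingCircle(T[:,:2].astype(np.float32)*1000)
        # robust: inclusive hull min-area
        h=cv2.convexHull(T[:,:2].astype(np.float32)*1000); e=cv2.fitEllipse(h) if len(h)>5 else None
        print(q,round(o['p'],2),np.round(o['pixel']),'top',round(top,4),'circ',np.round(c,1),round(rad,1),'ell',np.round(e[0],1),np.round(e[1],1),'rgb',img[o['region']].mean(0).round())
    return img,P
E
python3 - <<'E'
from h import *
ring('die',pic='pics/w1.png'); ring('bottle0'); print(get_state()['joints'].round(1),get_state()['time_s'])
E
```

```text
tcp [0.5092 0.1267 0.1745] yaw -176.5
die 0.74 [241.  43.] top 0.0175 circ [385.   62.9] 27.1 ell [385.1  63.1] [53.  53.4] rgb [ 49. 145. 135.]
die 0.67 [329. 235.] top 0.0295 circ [509.1 124.9] 26.9 ell [509.1 125.1] [53.  53.4] rgb [201. 163.  82.]
tcp [0.5101 0.126  0.177 ] yaw -176.56
bottle0 0.63 [ 32. 224.] top 0.073 circ [518.5 -85.9] 18.8 ell [518.5 -86.7] [30.7 36.9] rgb [126.  66.  44.]
bottle0 0.61 [322. 383.] top 0.1004 circ [609.9 129.5] 11.8 ell [614.6 129.5] [25.  25.6] rgb [102.  53.  35.]
[  35.3    8.7  -22.2    0.   -59.1 -121.9] 3.3
```

```bash
python3 -m handwheel '[[0,-0.1,-0.1,-5,0],[0,-0.1,-0.1,-10,0],[0,-0.1,-0.1,-13,0],[0,-0.1,-0.1,-15.5,0],[0,-0.1,-0.1,-15.5,0],[1,-0.1,-0.1,-15.5,0],[1,-0.1,-0.1,-15.5,0],[1,-0.1,-0.1,-15.5,0]]' 30; python3 -m handwheel '[[1,0,0,0,0],[1,0,0,0,0],[1,0,0,3,0],[1,0,0,8,0],[1,0,0,13,0],[1,0,0,16,0],[1,0,0,16,0]]'
```

```text
time_s: 4.3
tcp_pos: [0.5097, 0.1256, 0.0226]
eef_rot: [179.9, 0.1, -176.6]
contact_force: [-0.2, 0.2, -0.1]
gripper_width: 0.0628
gripper_force: 0.0
time_s: 5.18
tcp_pos: [0.5101, 0.1259, 0.1837]
eef_rot: [179.9, 0.2, -176.6]
contact_force: [-0.5, 0.4, -2.8]
gripper_width: 0.0521
gripper_force: 30.0
```

```bash
python3 -m handwheel '[[1,-0.2,3,3,7],[1,-0.5,8,7,15],[1,-1,13,7,23],[1,-1.5,18,7,31],[1,-2.2,23.9,7,39],[1,-2.2,23.9,7,42.5],[1,-2.2,23.9,7,42.5],[1,-2.2,23.9,7,42.5]]'
python3 - <<'E'
from h import *
for k in range(2):
  st=get_state(); img,P=cloud('wrist','pics/w2.png')
  print(st['tcp_pos'],st['eef_rot'],st['gripper_width'])
  X=P[np.isfinite(P[...,0])]
  for zc in (.08,):
    T=X[(abs(X[:,2]-.079)<.004)&(np.hypot(X[:,0]-.45,X[:,1]-.33)<.05)][:,:2]*1000
    h=cv2.convexHull(T.astype(np.float32)); print('rim',len(T),cv2.minEnclosingCircle(h),cv2.fitEllipse(h))
  # image-edge check: dark/bright bore; floor
  F=X[(abs(X[:,2]-.02)<.006)&(np.hypot(X[:,0]-.45,X[:,1]-.33)<.032)][:,:2]*1000
  if len(F)>20: print('floor',len(F),cv2.minEnclosingCircle(cv2.convexHull(F.astype(np.float32))))
  T=X[(abs(X[:,2]-.22)<.004)&(np.hypot(X[:,0]-.52,X[:,1]-.4)<.05)]; print('post',len(T))
  # held ring top in tool frame
  Q=(P-np.array(st['tcp_pos']))@R.from_euler('xyz',st['eef_rot'],degrees=True).as_matrix()
  m=(abs(Q[...,2]+.006)<.006)&(np.hypot(Q[...,0],Q[...,1])<.04)
  print('held',m.sum(),np.nanmin(Q[m],0) if m.any() else '',np.nanmax(Q[m],0) if m.any() else '')
E
```

```text
time_s: 6.18
tcp_pos: [0.4869, 0.3635, 0.2505]
eef_rot: [-180.0, -0.1, -134.2]
contact_force: [0.6, 0.8, -2.2]
gripper_width: 0.0523
gripper_force: 30.0
[0.48691212 0.36352002 0.25053264] [-1.79999436e+02 -1.01821674e-01 -1.34190622e+02] 0.052275330921996974
rim 3026 ((451.0820007324219, 326.4834899902344), 36.95730209350586) ((450.9922180175781, 326.44091796875), (73.29545593261719, 73.49566650390625), 35.21622085571289)
floor 3246 ((451.03173828125, 326.51068115234375), 28.816423416137695)
post 1146
held 8822 [-0.02630327 -0.03831309 -0.01199012] [ 2.74085907e-02  3.82965591e-02 -1.16499060e-05]
[0.48710173 0.36347044 0.25093869] [-1.79999933e+02 -6.18906143e-02 -1.34189986e+02] 0.05182620234582267
rim 3023 ((450.9122009277344, 326.50335693359375), 36.9498291015625) ((450.99249267578125, 326.46966552734375), (73.1264419555664, 73.43589782714844), 115.45631408691406)
floor 3253 ((450.9577331542969, 326.49822998046875), 28.792354583740234)
post 1108
held 8827 [-0.02643231 -0.03834723 -0.01198733] [ 2.75274828e-02  3.81716541e-02 -2.48062501e-06]
```

View pics/w2.png

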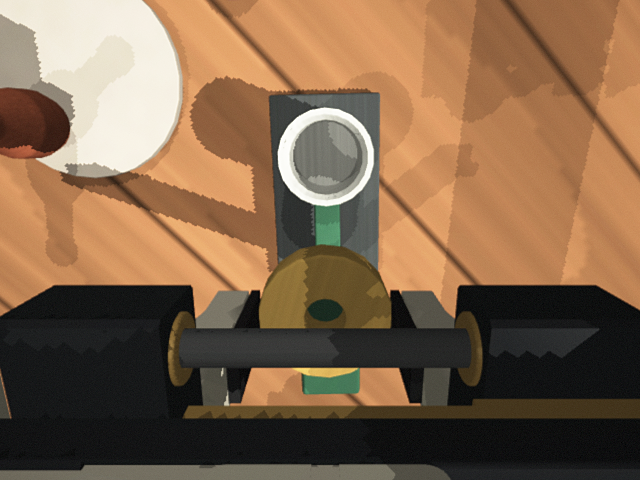

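Picture: barrel mouth centre at (326,157), held brass die at (325,305), post top below it at (330,382); all lined up in the tool's x-z plane.

```bash
python3 -m handwheel '[[1,-1.5,-1.5,0,0],[1,-3.55,-3.65,-3,0],[1,-3.55,-3.65,-8,0],[1,-3.55,-3.65,-13,0],[1,-3.55,-3.65,-15.8,0],[1,-3.55,-3.65,-16.4,0],[1,-3.55,-3.65,-16.8,0],[1,-3.55,-3.65,-16.8,0]]'
```

```text
time_s: 7.28
tcp_pos: [0.4522, 0.3283, 0.0847]
eef_rot: [180.0, 0.1, -134.1]
contact_force: [0.7, 0.6, -2.3]
gripper_width: 0.0521
gripper_force: 30.0
```

```bash
python3 -m handwheel '[[1,0,0,0,0],[1,0,0,-0.2,0],[1,0,0,-0.2,0]]'; python3 -c "
from h import *
for i in range(4):
  s=get_state();print(s['tcp_pos'].round(4),s['contact_force'].round(1));imaging.capture('wrist')"
```

```text
time_s: 7.65
tcp_pos: [0.4516, 0.3278, 0.0817]
eef_rot: [180.0, 0.0, -134.1]
contact_force: [0.6, -0.1, -2.7]
gripper_width: 0.0523
gripper_force: 30.0
[0.4516 0.3278 0.0817] [ 0.6 -0.1 -2.7]
[0.4517 0.3278 0.0817] [-0.3 -0.7 -2.9]
[0.4516 0.3278 0.0816] [-0.2  0.  -1.8]
[0.4517 0.3278 0.0816] [ 0.3  0.  -1.6]
```

```bash
python3 -m handwheel '[[1,0,-0.1,0,0],[1,0,-0.1,0,0],[1,0,-0.1,0,0],[0.4,0,-0.1,0,0],[0.4,0,-0.1,0,0],[0.4,0,-0.1,0,0]]'; python3 -m handwheel '[[0,0,0,0,0],[0,0,0,5,0],[0,0,0,11,0],[0,0,0,16,0],[0,1.5,1.5,17,0],[0,3.5,3.5,17,0],[0,3.5,3.5,17,0]]'
cat > chk.py <<'E'
from h import *
st=get_state(); img,P=cloud('wrist'); X=P[np.isfinite(P[...,0])]
T=X[(abs(X[:,2]-.079)<.004)&(np.hypot(X[:,0]-.451,X[:,1]-.3265)<.05)][:,:2]*1000
print('tcp',st['tcp_pos'].round(4),'rim',cv2.minEnclosingCircle(cv2.convexHull(T.astype(np.float32))))
m=np.hypot(X[:,0]-.451,X[:,1]-.3265)<.0265; Z=X[m]; h,e=np.histogram(Z[:,2],bins=np.arange(.016,.084,.004)); print(dict(zip(e.round(3).tolist(),h.tolist())))
zt=e[h.argmax()]; F=Z[abs(Z[:,2]-zt-.002)<.006]; A=np.c_[F[:,:2],np.ones(len(F))]; print('plane slope',np.linalg.lstsq(A,F[:,2],rcond=None)[0][:2].round(3),'mean z',np.median(F[:,2]).round(4)); print(st['time_s'])
E
python3 chk.py
```

```text
time_s: 8.6
tcp_pos: [0.4516, 0.3268, 0.0816]
eef_rot: [180.0, 0.0, -134.1]
contact_force: [0.2, -0.4, -2.7]
gripper_width: 0.0527
gripper_force: 11.4
time_s: 9.48
tcp_pos: [0.4876, 0.3627, 0.2514]
eef_rot: [-180.0, 0.0, -134.1]
contact_force: [-0.3, -0.6, -0.4]
gripper_width: 0.0877
gripper_force: 0.0
tcp [0.4876 0.3627 0.2514] rim ((451.122802734375, 326.5356750488281), 36.94548416137695)
{0.016: 50, 0.02: 193, 0.024: 6, 0.028: 9, 0.032: 597, 0.036: 2060, 0.04: 0, 0.044: 0, 0.048: 0, 0.052: 0, 0.056: 0, 0.06: 0, 0.064: 0, 0.068: 0, 0.072: 0, 0.076: 0}
plane slope [0.003 0.   ] mean z 0.0366
9.475
```

Die is flat on the floor (top face at 36 mm). Now the spacer.

```bash
python3 -m handwheel '[[0,0,-6,0,0],[0,0,-12,0,7],[0,0,-18,0,15],[0,0,-24,0,23],[0,0,-30,0,30],[0,0,-36,0,30],[0,0,-42,0,30],[0,0,-48,0,30]]'; python3 -m handwheel '[[0,0,-6,0,7],[0,0,-12,0,14],[0,0,-18,0,21],[0,0,-24,0,28],[0,0,-27.8,-4,30],[0,0,-27.8,-7,30],[0,0,-27.8,-7,30],[0,0,-27.8,-7,30]]'
python3 - <<'E'
from h import *
ring('spacer',pic='pics/w3.png'); ring('bottle1')
E
```

```text
time_s: 10.52
tcp_pos: [0.4857, -0.1201, 0.2521]
eef_rot: [-179.9, 0.0, -104.0]
contact_force: [1.6, 0.7, 1.0]
gripper_width: 0.0874
gripper_force: 0.0
time_s: 11.52
tcp_pos: [0.4871, -0.3962, 0.1833]
eef_rot: [-179.9, -0.1, -74.0]
contact_force: [0.6, -0.5, 0.5]
gripper_width: 0.0874
gripper_force: 0.0
tcp [ 0.4871 -0.3962  0.1833] yaw -74.02
spacer 0.85 [319. 238.] top 0.0295 circ [ 486.4 -398.7] 26.8 ell [ 486.4 -398.8] [53.  53.3] rgb [28. 27. 25.]
spacer 0.36 [192. 413.] top 0.0132 circ [ 554.2 -187.3] 22.3 ell [ 553.9 -188.6] [22.7 48.4] rgb [161. 152. 137.]
tcp [ 0.4876 -0.3961  0.1838] yaw -74.01
bottle1 0.89 [326. 379.] top 0.1136 circ [ 460.  -304.3] 11.8 ell [ 459.3 -301.7] [23.  24.3] rgb [95. 51. 34.]
```

```bash
python3 -m handwheel '[[0,-0.1,-0.25,-5,0],[0,-0.1,-0.25,-10,0],[0,-0.1,-0.25,-14,0],[0,-0.1,-0.25,-16.1,0],[0,-0.1,-0.25,-16.1,0],[0,-0.1,-0.25,-16.1,0],[1,-0.1,-0.25,-16.1,0],[1,-0.1,-0.25,-16.1,0]]' 20; python3 -m handwheel '[[1,0,0,0,0],[1,0,0,0,0],[1,0,0,0,0],[1,0,0,3,0],[1,0,0,8,0],[1,0,0,13,0],[1,0,0,19,0],[1,0,0,23,0]]'
```

```text
time_s: 12.72
tcp_pos: [0.4862, -0.3989, 0.0217]
eef_rot: [-179.9, -0.1, -74.1]
contact_force: [-0.2, -0.7, -0.1]
gripper_width: 0.0732
gripper_force: 0.0
time_s: 13.72
tcp_pos: [0.486, -0.399, 0.2538]
eef_rot: [-179.9, -0.1, -74.1]
contact_force: [0.1, -0.1, -1.2]
gripper_width: 0.0525
gripper_force: 20.0
```

```bash
python3 -m handwheel '[[1,0,6,0,0],[1,0,12,0,-7],[1,0,18,0,-15],[1,0,24,0,-23],[1,0,30,0,-30],[1,0,36,0,-30],[1,0,42,0,-30],[1,0,48,0,-30]]'; python3 -m handwheel '[[1,0,6,0,-7],[1,0,12,0,-14],[1,0,18,0,-21],[1,0,24,0,-28],[1,0.1,28.2,0,-30],[1,0.1,28.2,0,-30],[1,0.1,28.2,0,-30],[1,0.1,28.2,0,-30]]'
cat > held.py <<'E'
import sys
from h import *
st=get_state(); img,P=cloud('wrist')
Q=(P-np.array(st['tcp_pos']))@R.from_euler('xyz',st['eef_rot'],degrees=True).as_matrix()
o=[o for o in finder.cut_out('wrist',sys.argv[1]) if np.hypot(*np.nanmedian(Q[o['region']],0)[:2])<.03]
m=o[0]['region']&np.isfinite(Q[...,0]); X=Q[m]; z=np.median(X[:,2]); X=X[abs(X[:,2]-z)<.004]
print(st['tcp_pos'].round(4),st['eef_rot'].round(1),'p',o[0]['p'],'z',z.round(4),'min',X.min(0).round(4),'max',X.max(0).round(4))
mx=(X[:,0].min()+X[:,0].max())/2; yaw=np.radians(st['eef_rot'][2]); print('x off',mx)
t=np.array([.451,.3265])-mx*np.array([np.cos(yaw),np.sin(yaw)]); print('target TCP',t.round(4),'delta cm',((t-st['tcp_pos'][:2])*100).round(2))
E
python3 held.py spacer; python3 chk.py
```

```text
time_s: 14.72
tcp_pos: [0.4851, 0.0832, 0.2507]
eef_rot: [-180.0, 0.0, -104.1]
contact_force: [1.2, -0.6, -0.5]
gripper_width: 0.0525
gripper_force: 20.0
time_s: 15.72
tcp_pos: [0.4867, 0.3623, 0.2508]
eef_rot: [180.0, 0.0, -134.1]
contact_force: [0.8, -0.8, -0.2]
gripper_width: 0.0525
gripper_force: 20.0
[0.4867 0.3623 0.2508] [ 180.     0.  -134.1] p 0.59 z -0.0077 min [-0.0266 -0.0267 -0.0105] max [ 0.0274  0.0262 -0.0037]
x off 0.00038534688988098656
target TCP [0.4513 0.3268] delta cm [-3.54 -3.55]
tcp [0.4868 0.3624 0.251 ] rim ((451.0202941894531, 326.4759826660156), 36.99551010131836)
{0.016: 40, 0.02: 204, 0.024: 6, 0.028: 6, 0.032: 595, 0.036: 2067, 0.04: 0, 0.044: 0, 0.048: 0, 0.052: 0, 0.056: 0, 0.06: 0, 0.064: 0, 0.068: 0, 0.072: 0, 0.076: 0}
plane slope [ 0.004 -0.001] mean z 0.0367
15.825
```

```bash
python3 -m handwheel '[[1,-1.5,-1.5,0,0],[1,-3.55,-3.55,-3,0],[1,-3.55,-3.55,-8,0],[1,-3.55,-3.55,-13,0],[1,-3.55,-3.55,-15.8,0],[1,-3.55,-3.55,-16.4,0],[1,-3.55,-3.55,-16.8,0],[1,-3.55,-3.55,-16.8,0]]';python3 -m handwheel '[[1,0,0,-0.1,0],[1,0,0,-0.15,0],[1,0,0,-0.15,0],[1,0,0,-0.15,0]]'
```

```text
time_s: 16.88
tcp_pos: [0.4517, 0.3283, 0.0837]
eef_rot: [180.0, 0.1, -134.1]
contact_force: [1.2, 0.4, -0.4]
gripper_width: 0.0525
gripper_force: 20.0
time_s: 17.38
tcp_pos: [0.4511, 0.3278, 0.0812]
eef_rot: [180.0, 0.0, -134.1]
contact_force: [1.1, 0.9, -0.5]
gripper_width: 0.0523
gripper_force: 20.0
```

```bash
python3 -m handwheel '[[1,0,-0.1,0,0],[1,0,-0.1,0,0],[1,0,-0.1,0,0],[0,0,-0.1,0,0],[0,0,-0.1,0,0],[0,0,-0.1,0,0],[0,0,-0.1,0,0],[0,0,-0.1,0,0]]'; python3 -m handwheel '[[0,0,0,1,0],[0,0,0,5,0],[0,0,0,11,0],[0,0,0,16,0],[0,1.5,1.5,17,0],[0,3.5,3.5,17,0],[0,3.5,3.5,17,0]]'; python3 chk.py
```

```text
time_s: 18.38
tcp_pos: [0.4511, 0.3268, 0.0811]
eef_rot: [-180.0, 0.0, -134.1]
contact_force: [0.0, 0.3, -0.1]
gripper_width: 0.0871
gripper_force: 0.0
time_s: 19.25
tcp_pos: [0.4869, 0.3626, 0.2513]
eef_rot: [-180.0, 0.0, -134.1]
contact_force: [-1.4, -0.9, -1.3]
gripper_width: 0.0876
gripper_force: 0.0
tcp [0.4869 0.3626 0.2513] rim ((451.0050354003906, 326.56689453125), 36.89549255371094)
{0.016: 39, 0.02: 199, 0.024: 5, 0.028: 8, 0.032: 155, 0.036: 413, 0.04: 15, 0.044: 24, 0.048: 564, 0.052: 1766, 0.056: 0, 0.06: 0, 0.064: 0, 0.068: 0, 0.072: 0, 0.076: 0}
plane slope [ 0.001 -0.001] mean z 0.0526
19.25
```

Spacer lies flat on the die (top at 52 mm). Now the strainer.

```bash
python3 -m handwheel '[[0,0,-4,0,9],[0,1,-8,0,19],[0,2,-12,0,29],[0,3,-17,0,39],[0,4,-22,0,49],[0,5,-26,0,59],[0,6,-30,0,69],[0,6,-30,0,69]]'; python3 -m handwheel '[[0,1,-4,0,9],[0,2,-8,0,18],[0,3,-13,0,27],[0,4.5,-18,0,35.5],[0,5.2,-19.8,-4,35.5],[0,5.2,-19.8,-7,35.5],[0,5.2,-19.8,-7,35.5],[0,5.2,-19.8,-7,35.5]]'
python3 - <<'E'
from h import *
ring('strainer'); ring('bottle1');print(get_state()['joints'].round(1))
E
```

```text
time_s: 20.3
tcp_pos: [0.5457, 0.0593, 0.2514]
eef_rot: [180.0, -0.0, -65.1]
contact_force: [0.1, 0.4, -0.1]
gripper_width: 0.0878
gripper_force: 0.0
time_s: 21.3
tcp_pos: [0.5988, -0.1357, 0.1827]
eef_rot: [-180.0, -0.1, -29.6]
contact_force: [-0.1, 0.1, 0.9]
gripper_width: 0.0881
gripper_force: 0.0
tcp [ 0.5988 -0.1357  0.1827] yaw -29.55
strainer 0.66 [333. 234.] top 0.0295 circ [ 598.9 -138. ] 26.9 ell [ 598.9 -138.1] [52.7 53.2] rgb [ 47.  96. 193.]
strainer 0.66 [586. 203.] top 0.0135 circ [ 507.6 -322. ] 73.9 ell [ 495.6 -321. ] [ 96.8 153.5] rgb [189. 164. 113.]
tcp [ 0.5991 -0.1356  0.1831] yaw -29.53
bottle1 0.86 [595. 269.] top 0.0699 circ [ 475.6 -301.1] 13.9 ell [ 476.9 -301.1] [ 8.5 28.2] rgb [81. 43. 29.]
bottle1 0.79 [327. 369.] top 0.1254 circ [522.5 -94.5] 11.8 ell [519.7 -93.2] [23.5 24.9] rgb [68. 36. 25.]
[  5.4  16.6 -11.    0.  -62.3  55. ]
```

```bash
python3 -m handwheel '[[0,0,-0.25,-5,0],[0,0,-0.25,-10,0],[0,0,-0.25,-14,0],[0,0,-0.25,-16.1,0],[0,0,-0.25,-16.1,0],[0,0,-0.25,-16.1,0],[1,0,-0.25,-16.1,0],[1,0,-0.25,-16.1,0]]' 20; python3 -m handwheel '[[1,0,0,0,0],[1,0,0,0,0],[1,0,0,0,0],[1,0,0,3,0],[1,0,0,8,0],[1,0,0,13,0],[1,0,0,19,0],[1,0,0,23,0]]'; python3 -m handwheel '[[1,-1,4,0,-9],[1,-2,8,0,-19],[1,-3,12,0,-29],[1,-4,17,0,-39],[1,-5,22,0,-49],[1,-6,26,0,-59],[1,-7,30,0,-69],[1,-7,30,0,-69]]'; python3 -m handwheel '[[1,-1,5,0,-9],[1,-2,10,0,-18],[1,-3,15,0,-27],[1,-4.2,20,0,-35.5],[1,-4.2,20,0,-35.5],[1,-4.2,20,0,-35.5],[1,-4.2,20,0,-35.5]]';python3 held.py strainer; python3 chk.py
```

```text
time_s: 22.5
tcp_pos: [0.5988, -0.1387, 0.0212]
eef_rot: [-179.9, -0.1, -29.6]
contact_force: [0.5, 0.7, -0.8]
gripper_width: 0.0726
gripper_force: 0.0
time_s: 23.5
tcp_pos: [0.5986, -0.1388, 0.2532]
eef_rot: [-179.9, -0.1, -29.6]
contact_force: [0.8, -0.6, -0.8]
gripper_width: 0.0522
gripper_force: 20.0
time_s: 24.5
tcp_pos: [0.5274, 0.1635, 0.2498]
eef_rot: [180.0, 0.0, -98.5]
contact_force: [0.2, -0.3, -0.5]
gripper_width: 0.0522
gripper_force: 20.0
time_s: 25.38
tcp_pos: [0.4865, 0.3601, 0.2501]
eef_rot: [-180.0, -0.0, -134.1]
contact_force: [0.8, -0.1, -1.0]
gripper_width: 0.0523
gripper_force: 20.0
[0.4865 0.3601 0.2501] [-180.    -0.  -134.1] p 0.88 z -0.0082 min [-0.0261 -0.0266 -0.0106] max [ 0.0278  0.0262 -0.0042]
x off 0.0008692253356426122
target TCP [0.4516 0.3271] delta cm [-3.49 -3.3 ]
tcp [0.4865 0.3603 0.2503] rim ((450.9177551269531, 326.582763671875), 36.99000549316406)
{0.016: 44, 0.02: 195, 0.024: 8, 0.028: 8, 0.032: 150, 0.036: 412, 0.04: 20, 0.044: 21, 0.048: 566, 0.052: 1777, 0.056: 0, 0.06: 0, 0.064: 0, 0.068: 0, 0.072: 0, 0.076: 0}
plane slope [-0.    -0.002] mean z 0.0526
25.475
```

```bash
python3 -m handwheel '[[1,-1.5,-1.5,0,0],[1,-3.5,-3.4,-3,0],[1,-3.5,-3.4,-8,0],[1,-3.5,-3.4,-13,0],[1,-3.5,-3.4,-15.8,0],[1,-3.5,-3.4,-16.4,0],[1,-3.5,-3.4,-16.8,0],[1,-3.5,-3.4,-16.8,0]]';python3 -m handwheel '[[1,0,0,0,0],[1,0,0,-0.1,0],[1,0,0,-0.1,0],[1,0,0,-0.1,0]]'
```

```text
time_s: 26.52
tcp_pos: [0.4517, 0.3278, 0.0832]
eef_rot: [180.0, 0.1, -134.1]
contact_force: [-0.9, 0.2, -0.3]
gripper_width: 0.0523
gripper_force: 20.0
time_s: 27.02
tcp_pos: [0.4511, 0.3273, 0.0811]
eef_rot: [180.0, 0.0, -134.1]
contact_force: [-0.8, -0.0, -0.6]
gripper_width: 0.0527
gripper_force: 20.0
```

```bash
python3 -m handwheel '[[1,0.05,0,0,0],[1,0.05,0,0,0],[0,0.05,0,0,0],[0,0.05,0,0,0],[0,0.05,0,0,0],[0,0.05,0,0,0],[0,0.05,0,0,0],[0,0.05,0,0,0]]'; python3 -m handwheel '[[0,0,0,1,0],[0,0,0,5,0],[0,0,0,11,0],[0,0,0,16,0],[0,1.5,1.5,17,0],[0,3.5,3.5,17,0],[0,3.5,3.5,17,0],[0,3.5,3.5,17,0]]'; python3 chk.py; python3 - <<'E'
from h import *
img,P=cloud('scene','pics/end.png')
for o in finder.cut_out('scene','bottle0'):
    X=P[o['region']]; X=X[np.isfinite(X[:,0])]; T=X[X[:,2]>np.percentile(X[:,2],95)-.006]; print(o['p'],((T.min(0)+T.max(0))/2).round(3))
E
```

```text
time_s: 28.02
tcp_pos: [0.4517, 0.3273, 0.0811]
eef_rot: [180.0, 0.0, -134.1]
contact_force: [0.1, 0.0, 0.4]
gripper_width: 0.0874
gripper_force: 0.0
time_s: 29.02
tcp_pos: [0.4864, 0.3619, 0.2511]
eef_rot: [-180.0, -0.0, -134.1]
contact_force: [-0.3, -0.6, 0.0]
gripper_width: 0.0878
gripper_force: 0.0
tcp [0.4864 0.3619 0.2511] rim ((451.00128173828125, 326.5782775878906), 36.93448257446289)
{0.016: 39, 0.02: 202, 0.024: 4, 0.028: 8, 0.032: 95, 0.036: 191, 0.04: 0, 0.044: 0, 0.048: 0, 0.052: 8, 0.056: 18, 0.06: 16, 0.064: 662, 0.068: 2251, 0.072: 0, 0.076: 0}
plane slope [-0.     0.001] mean z 0.0686
29.025
0.97 [ 0.46  -0.297  0.141]
0.88 [ 0.52  -0.09   0.142]
0.64 [0.619 0.132 0.142]
```

The strainer's top is at 68 mm and level, the bottles have not moved, and the gripper is clear. Handing in.

```bash
python3 -c "
from plant import r
print(r.close_job())"
```

```text
the job is handed in; nothing more can be done
None
```

The job is handed in at about 29 s of the 72 s allowed: die, spacer and strainer are stacked level in the barrel (top faces measured at about 37, 53 and 69 mm, nominal 36, 52 and 68), and the three bottles stand where they started; no verdict was returned.

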